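Dock the desoldering pump upright in its tip-up holder cup

TASK

Put the desoldering pump away: lower the half-raised holder cup until it lies flat in line with the channel, push the pump along the channel, nose first, all the way to the bottom of the cup, then slowly tip the cup fully upright with its orange lever so that the pump stands in it. Leave the screwdriver, tub and meter where they are.

Things in the scene. Friction and masses are not known exactly. Their poses are not given: they have to be found in the camera images.
- stand: Grey docking stand fixed to the bench: base plate 355 mm long (x -205 to +150 mm), 75 mm wide, 10 mm thick, carrying a channel and the hinged cup. Origin on its centre line at the bench surface; x runs along the channel towards the cup, y across, z up. Two grey hinge cheeks at x 115 mm, y +-26 to +-32 mm, reach 44 mm high. Its place and yaw vary.
- channel_end (a point): Middle of the channel floor's end next to the cup, at x 5 mm, y 0, z 20 mm of the stand. The dark channel runs from x -205 to +5 mm: floor 20 mm above the bench, 27 mm wide between two aluminium rails (37 mm over their outsides) whose tops are 26 mm above the bench; both ends are open
- cup (a joint): Angle of the blue holder cup on its hinge, rad: 0 = lying flat, mouth facing the channel (stop); 1.571 = fully upright, mouth up (stop). It starts in between. The hinge is stiff (about 0.2 N m of friction, so 2 to 5 N near the lever's tip): the cup stays where it is left, with or without the pump.
- cup_hinge (a point): Point on the cup's hinge axis, at x 115 mm, y 0, z 32.5 mm of the stand; the axis runs along the stand's y. The point's axes turn with the cup and equal the stand's when it lies flat. From here the cup extends along -x: closed end at 7 mm, inner floor at 12 mm, mouth at 97 mm; outside diameter 36 mm (39 mm at the rim), inside 27.5 mm.
- cup_bottom (a point): Centre of the cup's inner floor, 12 mm from the hinge axis. The cup is 85 mm deep inside.
- lever_tip (a point): Tip of the flat orange lever fixed to the cup at right angles: a plate 100 mm long from the hinge axis, 30 mm wide along the hinge, 6 mm thick (this point is mid-thickness). It points straight up when the cup lies flat; pushing it away from the channel, over and down to level, raises the cup upright; it then points along the stand's +x, 32.5 mm above the bench.
- pump: Desoldering pump, a blue tube 24 mm in diameter and 170 mm long overall with a yellow flat end and a tapered white nose (nose 44 mm long, tip 8 mm in diameter), 55 to 115 g. Lies in the channel, nose towards the cup. Origin on its axis at mid length; its x axis points to the nose. It can roll about its own axis.
- pump_nose (a point): Tip of the pump's white nose, on its axis.
- pump_end (a point): Centre of the pump's yellow flat end, on its axis; the end to push. The axis lies 32 mm above the bench in the channel.
- screwdriver: Red-handled screwdriver 190 mm long lying beyond the stand, roughly across the bench. Its long axis is its x. Bystander.
- tub: White round tub with a red lid, 68 mm diameter, 42 mm tall, beyond the stand. Origin at the centre of its underside. Bystander.
- meter: Yellow multimeter 75 x 140 x 34 mm lying on its back beyond the stand. Origin at the centre of its underside. Bystander.
There are look-alikes about, which are no part of the job. What is shaped like the pump but black or pink is not meant.

How it is judged:
By the outcome, as a careful person would: the job done as asked, in the order asked, and still so for the second after the job is handed in, with the robot touching nothing.
It also fails if it takes over 61 s, if anything falls off the work surface, if the arm or the gripper's body presses on something with over 40 N, if the wrist force passes 120 N, or if a joint passes its speed limit or range.

ROBOT

A 6-joint arm with a two-finger parallel gripper is mounted at the origin on the work surface. World frame = base frame: x ahead of the robot, y to its left, z up, the work surface at z = 0. Lengths are in m, angles in degrees, forces in N, time in s.
With the tool pointing down it reaches from about 0.3 to 0.75 m from the base axis. Payload 8.5 kg.
Tool frame: the origin (TCP) lies midway between the tips of the shut fingers; the grasp point (between the pads) lies 19 mm behind it; z points along the fingers, y is the line along which they close (so a half turn about z gives the same grasp; the last joint's range is limited). The gripper opens to 85 mm and grips with 20 to 120 N. Pads are 22 mm wide; open, the fingers measure 114 mm over their backs; the gripper's body (76 mm by 85 mm) begins 54 mm behind the grasp point. The pads swing forward as they close: fully open they stand 13 mm farther back than shut.
Start: joints at [50.861, 21.807, 74.336, -0, 83.858, -12.336], TCP at [0.248, 0.491, 0.231] pointing down, gripper open.
Joint ranges: [-178.18, 178.18], [-50.72, 133.34], [12.68, 142.11], [-81.47, 261.47], [9.98, 163.14], [-165.26, 165.26]. Speed limits (degrees/s): [136.94, 136.94, 180, 180, 180, 180].

INTERFACE

Orientations are given as a 3x3 rotation matrix whose columns are the frame's x, y, z axes.
In Python, from rig import env gives the robot as it stands. The module is installed in compiled form; this text tells all that it offers.
- The arm moves only by the tool jog_arm, never from a script. Its argument "targets" is a list of rows, each a list of 6 numbers: the shift along the tool's x, y, z in cm, then the turn, a rotation vector about the tool's x, y, z in degrees. A call has 1 to 8 rows; each row is the pose to reach, as a shift and turn from the pose commanded when the call began, along the tool's axes at that moment; what a row does not reach only later rows make up. A row lasts 1/12 s, in which the tool goes at most 41.7 mm and 7.16 degrees, less where a joint would pass 70% of its speed; a pose out of reach is approached as far as the arm can. A call with a gripper value outside its range is refused whole. "hand" is the opening, from 0 (shut) to 1 (fully open), set as the call begins (left out, the last holds). The fingers move at their own pace and stop on an object; "newtons" is the grip in N (left out, the last holds). Time passes only in rows, so rows that repeat a pose let the fingers close. It gives the time, the measured TCP pose, the force, the opening and the grip force at its end, in the units of the state.
- env.observe(): the state, without advancing time (a new reading comes with each control period).
- env.get_image(name): name is "scene" or "side" or "wrist"; returns a dict with "frame" (480x640x3 uint8, red, green, blue), "depth" (480x640 float32, m along the optical axis (not along the pixel's ray), 0 where there is no reading), "fovy" (degrees; the focal length in pixels is half the picture's height over the tangent of half this angle, whatever the lens; pixels are square), "cx", "cy" (the principal point, pixels), "k1" (the pictures are not rectified: a ray, as slopes to the right and down, at radius r is drawn at 1 + k1 r^2 times it, then the intrinsics apply), "cam_to_world" (4x4, takes a point from camera to world coordinates). Camera axes: x right, y down, z forward; pixel columns grow to the right and rows downward; lengths in m; the calibration is good to about 2 mm. A picture is of the moment at which its call begins.
- env.close_job(): hands the job in; it is judged then, once.
Trained networks look in the newest picture that a camera, given by its name, has taken for a name from the list of things; names that differ only in an ending like _2 or _b are one class to them, and where a whole thing is asked for, a point or a joint stands for the part that bears it (a point fixed in the world has none). Each returns a list of dicts, best first, with "score" (0 to 1); they miss things now and then, are a little off and sometimes report something else, mostly with a low value. They report only what shows in the picture. A call takes as long as a camera call. They do not tell look-alikes from the thing itself.
- env.regions_of(camera, target): "pixels" (480x640 bool, what is visible of it) and "point" ([row, column] in pixels, amid what is visible of it).
The state is a dict: "time_s": time; "q": joint angles; "qvel": joint speeds; "joint_efforts": joint torques, N m; "position": TCP position; "tool_rot": TCP orientation; "ft_force": force on the tool from outside, world axes, zero at the start; "wrist_torque": the same for the moment, N m; "grip_width": finger opening in m; "gripper_force": force on a finger pad.
Only numpy, scipy, OpenCV 4.12 (cv2) and the standard library are available. Lean on these libraries where they do the work, as an engineer would, in place of code of your own. Each camera call takes 0.05 s, during which the arm holds its last target. There are 200 camera calls.

## Working session

There is one attempt and no reset: what is moved stays moved. The work goes in short steps, Python scripts to look and compute and a tool call to move; the robot and the scene stay as the last step left them, time stands still between calls to the robot, and variables do not carry over. Pictures are saved under pics/ and viewed, at most 10 in all, crops included, and the job is handed in when it is done.

Besides the shell and the picture viewer there is one more tool, called after "Call:" in YAML: its name, and indented under it one key for each argument. jog_arm: Moves the arm, as the interface text tells. Its arguments: {"type":"object","properties":{"targets":{"type":"array","items":{"type":"array","items":{"type":"number"}}},"hand":{"type":"number"},"newtons":{"type":"number"}},"required":["targets"]}

```bash
mkdir -p pics; cat > h.py <<'E'
import numpy as np, cv2
from rig import env
def K(im):
    f=240/np.tan(np.radians(im["fovy"])/2); return f
def pts(im,px):  # px: Nx2 (row,col) -> world using depth
    px=np.atleast_2d(px).astype(float); f=K(im)
    A=np.array([[f,0,im["cx"]],[0,f,im["cy"]],[0,0,1]])
    u=cv2.undistortPoints(px[:,None,::-1].copy(),A,np.array([im["k1"],0,0,0,0.]))[:,0]
    d=im["depth"][px[:,0].astype(int),px[:,1].astype(int)].astype(float)
    c=np.c_[u*d[:,None],d]; T=np.array(im["cam_to_world"])
    w=c@T[:3,:3].T+T[:3,3]; w[d==0]=np.nan
    return w
def save(n,im): cv2.imwrite("pics/"+n,im["frame"][:,:,::-1] if isinstance(im,dict) else im[:,:,::-1])
E
python3 - <<'E'
from h import *
s,d=env.get_image("scene"),env.get_image("side")
save("a.png",np.hstack([s["frame"],d["frame"]])[:, ::] if 0 else cv2.resize(np.vstack([s["frame"],d["frame"]]),(400,600)) if 0 else s["frame"]); save("b.png",d)
for c,im in(("scene",s),("side",d)):
  print(c,np.round(im["cam_to_world"],3).tolist(),im["fovy"])
  for t in("pump","stand","cup","lever_tip","screwdriver","tub","meter"):
    for r in env.regions_of(c,t)[:3]:
      p=np.argwhere(r["pixels"]); w=pts(im,p); print(t,round(r["score"],2),np.round(r["point"]),len(p),np.round(np.nanmedian(w,0),3),np.round(np.nanmin(w,0),3),np.round(np.nanmax(w,0),3))
o=env.observe();print(o["time_s"],o["position"],o["tool_rot"],o["ft_force"])
E
```

```text
scene [[0.438, 0.454, -0.776, 1.201], [0.899, -0.241, 0.366, -0.369], [-0.021, -0.858, -0.514, 0.549], [0.0, 0.0, 0.0, 1.0]] 55.98434873672627
pump 0.97 [282. 275.] 889 [ 0.517 -0.15   0.037] [ 0.435 -0.22  -0.002] [ 0.539 -0.058  0.045]
pump 0.73 [212. 358.] 439 [0.292 0.162 0.016] [ 0.2    0.12  -0.003] [0.366 0.215 0.025]
pump 0.68 [315. 154.] 1105 [ 0.486 -0.378  0.019] [ 0.416 -0.466 -0.001] [ 0.526 -0.309  0.027]
stand 0.91 [287. 343.] 5108 [ 0.553 -0.02   0.011] [ 0.466 -0.258 -0.003] [0.611 0.17  0.112]
stand 0.7 [356. 382.] 1126 [ 0.767 -0.061  0.02 ] [ 0.734 -0.111 -0.002] [0.778 0.085 0.028]
cup 0.56 [256. 372.] 1302 [0.57  0.036 0.074] [ 0.429 -0.024 -0.003] [0.596 0.195 0.112]
lever_tip 0.66 [256. 372.] 1220 [0.57  0.036 0.073] [ 0.494 -0.024 -0.001] [0.596 0.12  0.112]
screwdriver 0.61 [357. 385.] 1038 [ 0.768 -0.06   0.021] [ 0.734 -0.111 -0.001] [0.778 0.078 0.028]
tub 0.62 [296. 516.] 1162 [0.763 0.226 0.035] [ 0.689  0.206 -0.001] [0.786 0.285 0.045]
meter 0.75 [396. 264.] 5454 [ 0.77  -0.261  0.034] [ 0.673 -0.329 -0.002] [ 0.806 -0.172  0.043]
meter 0.6 [288. 344.
[... 682 characters left out ...]
3]
lever_tip 0.86 [201. 311.] 864 [0.566 0.077 0.075] [ 0.526 -0.027  0.008] [0.592 0.122 0.113]
screwdriver 0.95 [236. 415.] 439 [ 0.755 -0.073  0.021] [ 0.747 -0.113 -0.   ] [0.771 0.014 0.027]
tub 0.56 [158. 360.] 608 [0.744 0.223 0.033] [ 0.716  0.202 -0.003] [0.794 0.33  0.044]
meter 0.68 [304. 460.] 3131 [ 0.744 -0.268  0.033] [ 0.701 -0.33  -0.001] [ 0.802 -0.181  0.044]
meter 0.5 [198. 309.] 873 [0.566 0.077 0.075] [ 0.526 -0.027 -0.003] [0.63  0.266 0.113]
0.8 [0.24798014 0.49090755 0.23130225] [[-8.92572515e-01  4.50903873e-01 -3.98669271e-05]
 [ 4.50903874e-01  8.92572516e-01 -1.23552293e-06]
 [ 3.50270214e-05 -1.90789457e-05 -9.99999999e-01]] [-0.90773928 -0.39031819 -0.3198132 ]
```

View pics/a.png

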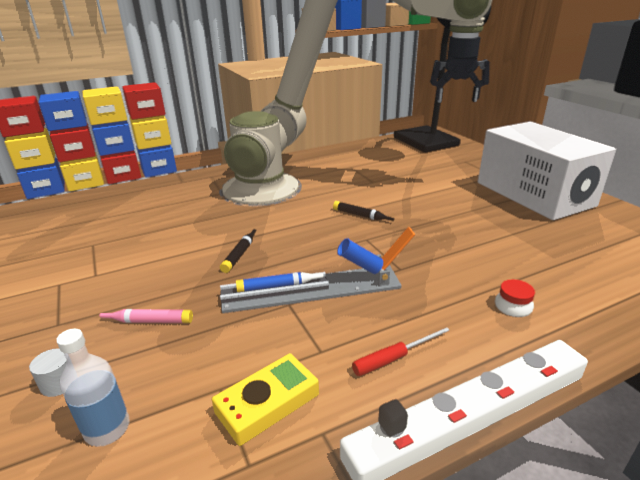

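View pics/b.png

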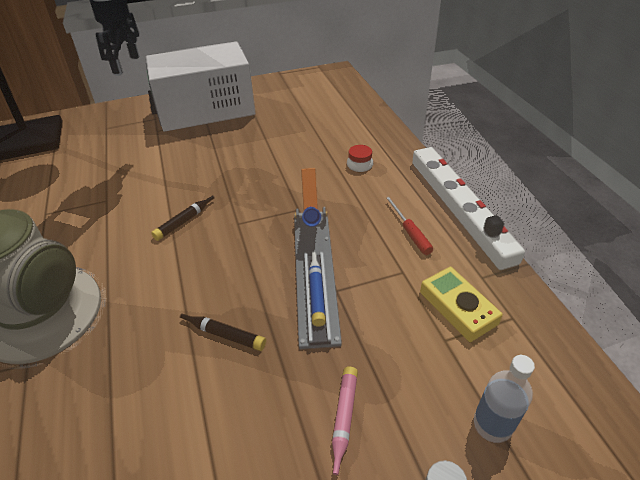

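The blue pump is at scene (282,275) and side (292,317), in the channel. The look-alikes are black at scene (212,358) and (250,238), and pink at (316,150). I choose the blue one and will check it in a crop. The cup is half raised at scene (256,360), with the lever at (245,398).

```bash
python3 - <<'E'
from h import *
P=[];C=[]
for c in("scene","side"):
  im=env.get_image(c)
  if c=="scene": save("c.png",cv2.resize(im["frame"][215:325,200:420],(800,400),interpolation=cv2.INTER_CUBIC))
  g=np.argwhere(np.ones((480,640),bool)); w=pts(im,g); col=im["frame"].reshape(-1,3)
  ok=(w[:,0]>.40)&(w[:,0]<.68)&(w[:,1]>-.3)&(w[:,1]<.25)&(w[:,2]>.006)&(w[:,2]<.125)
  P.append(w[ok]);C.append(col[ok])
  w,cl=w[ok],col[ok].astype(int)
  for sel,name in(((w[:,2]<.014),"base"),):
    k=w[sel][:,:2]; 
    # largest component: iterate rect w/ median trimming
    m=np.median(k,0); k=k[(abs(k[:,1]-m[1])<.22)&(abs(k[:,0]-m[0])<.08)]
    print(c,name,len(k),cv2.minAreaRect((k*1000).astype(np.float32)), k[:,1].min(),k[:,1].max())
  blue=(cl[:,2]>cl[:,0]+50); org=(cl[:,0]>cl[:,2]+60)&(cl[:,0]>cl[:,1]*1.5)&(w[:,2]>.03)
  pb=w[blue&(w[:,1]<-.02)&(w[:,2]>.036)]; print("pumpblue",len(pb),np.median(pb,0),np.percentile(pb,[1,99],0))
  q=np.polyfit(pb[:,1],pb[:,0],1); print("dx/dy",q)
  l=w[org]; print("lever",len(l),np.percentile(l,[1,50,99],0).round(3).tolist())
  yel=(cl[:,0]>150)&(cl[:,1]>110)&(cl[:,2]<80)&(w[:,2]>.02)&(w[:,1]<-.15);print("yel",w[yel].mean(0) if yel.any() else 0,w[yel].min(0),w[yel].max(0))
np.savez("p.npz",P=np.vstack(P),C=np.vstack(C))
E
```

```text
scene base 2297 ((530.2008666992188, -76.96774291992188), (352.9217529296875, 78.3055191040039), 75.01091003417969) -0.25248974606852553 0.10087984849022441
pumpblue 390 [ 0.51409489 -0.15520608  0.04116275] [[ 0.49479202 -0.20423313  0.03625119]
 [ 0.56077355 -0.0216592   0.08424017]]
dx/dy [0.2681116  0.55532799]
lever 454 [[0.557, 0.06, 0.039], [0.578, 0.091, 0.078], [0.595, 0.119, 0.111]]
yel [ 0.50021255 -0.21374391  0.03727781] [ 0.48900304 -0.22043812  0.02678837] [ 0.50721149 -0.20688478  0.0435005 ]
side base 2897 ((526.32275390625, -79.65495300292969), (354.10638427734375, 75.07005310058594), 75.2110595703125) -0.25862527945104935 0.10078071413243306
pumpblue 465 [ 0.50673048 -0.15620407  0.04160703] [[ 0.48758132 -0.20384826  0.03684376]
 [ 0.55390736 -0.02167024  0.08276663]]
dx/dy [0.28537186 0.55143894]
lever 516 [[0.554, 0.065, 0.045], [0.572, 0.092, 0.079], [0.589, 0.118, 0.111]]
yel [ 0.49147897 -0.21239757  0.03937935] [ 0.48197251 -0.21973667  0.03272297] [ 0.5031492  -0.20461527  0.04406821]
```

View pics/c.png

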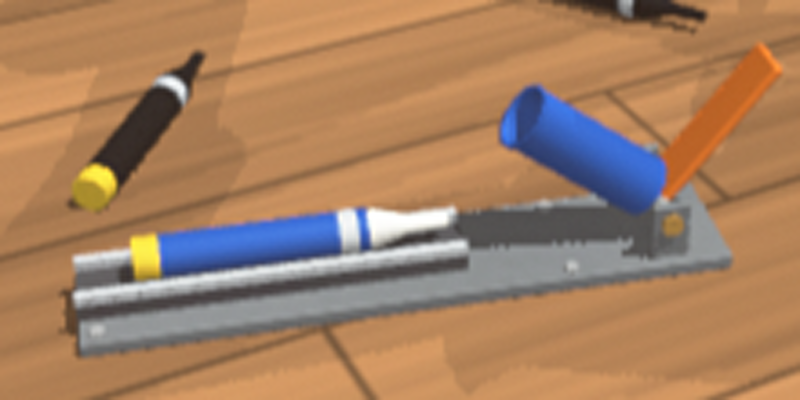

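The crop confirms the pump: blue tube, yellow end, white nose pointing at the half-raised cup (about 39°). The stand's axis is at about 75.1°, with its origin near (0.535, -0.052). I'll move above the cup mouth with the fingers shut and closing along the channel.

Call:
jog_arm:
  targets:
    - [-6,-4,0,0,0,-6]
    - [-10,-6.5,0,0,0,-12]
    - [-14,-9,0,0,0,-12]
    - [-17.5,-11.5,1,0,0,-12]
    - [-21,-13.5,2,0,0,-12]
    - [-24.5,-16,3,0,0,-12]
    - [-28,-18,4,0,0,-12]
    - [-31,-20,4,0,0,-12]
  hand: 0

```text
time_s: 1.57
position: [0.415, 0.2045, 0.1957]
tool_rot: [[-0.967, 0.255, -0.0], [0.255, 0.967, 0.0], [0.0, -0.0, -1.0]]
ft_force: [0.4, 1.0, -0.3]
grip_width: 0.0
gripper_force: 0.0
```

Call:
jog_arm:
  targets:
    - [-3,-3,0,0,0,0]
    - [-6,-6,0,0,0,0]
    - [-9,-9,0,0,0,0]
    - [-12,-12,0,0,0,0]
    - [-14.5,-14.5,0,0,0,0]
    - [-15.4,-15.6,0,0,0,0]
    - [-15.4,-15.6,0,0,0,0]
    - [-15.4,-15.6,0,0,0,0]

```text
time_s: 2.23
position: [0.5233, 0.0162, 0.196]
tool_rot: [[-0.967, 0.257, -0.001], [0.257, 0.967, 0.001], [0.001, 0.0, -1.0]]
ft_force: [-0.8, 1.5, 0.8]
grip_width: -0.0
gripper_force: 0.0
```

```bash
python3 - <<'E'
from h import *
im=env.get_image("wrist"); save("d.png",im)
o=env.observe(); print(o["position"],o["tool_rot"].round(4).tolist() if hasattr(o["tool_rot"],"round") else o["tool_rot"],o["ft_force"])
g=np.argwhere(np.ones((480,640),bool)); w=pts(im,g); cl=im["frame"].reshape(-1,3).astype(int)
ok=(w[:,0]>.40)&(w[:,0]<.68)&(w[:,1]>-.3)&(w[:,1]<.25)&(w[:,2]>.006)&(w[:,2]<.125); w,cl=w[ok],cl[ok]
u=np.array([.257,.9664]);n=np.array([-.9664,.257]);O=np.array([.535,-.0517])
s=(w[:,:2]-O)@u;t=(w[:,:2]-O)@n;z=w[:,2]
b=(z<.014)&(abs(t)<.06)&(s>-.22)&(s<.17)
for lo in np.arange(-.2,.15,.025):
  k=b&(s>lo)&(s<lo+.025)
  if k.sum()>50: print("base",round(lo,3),k.sum(),t[k].min().round(4),t[k].max().round(4))
blue=(cl[:,2]>cl[:,0]+50)
for lo in np.arange(-.2,.12,.02):
  k=blue&(s>lo)&(s<lo+.02)
  if k.sum()>30: print("blue",round(lo,3),k.sum(),np.percentile(t[k],[1,99]).round(4),np.percentile(z[k],99).round(4))
org=(cl[:,0]>cl[:,2]+60)&(cl[:,0]>cl[:,1]*1.5)&(z>.03)
if org.sum()>30: print("org",np.percentile(np.c_[s,t,z][org],[1,50,99],0).round(4).tolist())
E
```

```text
[0.52304042 0.01703093 0.19613462] [[-0.9669, 0.2552, -0.0007], [0.2552, 0.9669, 0.0005], [0.0008, 0.0003, -1.0]] [ 1.039471   -0.09124102 -0.08509539]
base -0.2 903 -0.0346 0.0403
base -0.175 971 -0.0351 0.0398
base -0.15 1001 -0.0349 0.0401
base -0.125 1029 -0.0347 0.0401
base -0.1 1054 -0.0352 0.04
base -0.075 1065 -0.0354 0.0397
base -0.05 1070 -0.035 0.0396
base -0.025 1106 -0.0349 0.0403
base -0.0 2111 -0.035 0.0402
base 0.025 1585 -0.0051 0.0402
base 0.05 1361 -0.0008 0.0401
base 0.075 1193 -0.0347 0.04
base 0.1 558 -0.0346 0.0402
base 0.125 1221 -0.0352 0.0401
blue -0.16 623 [-0.0087  0.0145] 0.0462
blue -0.14 705 [-0.0086  0.0145] 0.0461
blue -0.12 714 [-0.0075  0.0145] 0.0462
blue -0.1 740 [-0.0072  0.0145] 0.0462
blue -0.08 666 [-0.0072  0.0145] 0.0461
blue -0.06 247 [-0.0091  0.0143] 0.0463
blue 0.02 737 [-0.0147  0.0204] 0.0933
blue 0.04 1467 [-0.0128  0.0204] 0.108
blue 0.06 1468 [-0.0088  0.0202] 0.0988
blue 0.08 1330 [-0.0106  0.0201] 0.0832
blue 0.1 1008 [-0.0115  0.02  ] 0.0674
org [[0.1206, -0.0119, 0.0441], [0.1519, 0.0038, 0.0843], [0.1746, 0.0173, 0.1128]]
```

View pics/d.png

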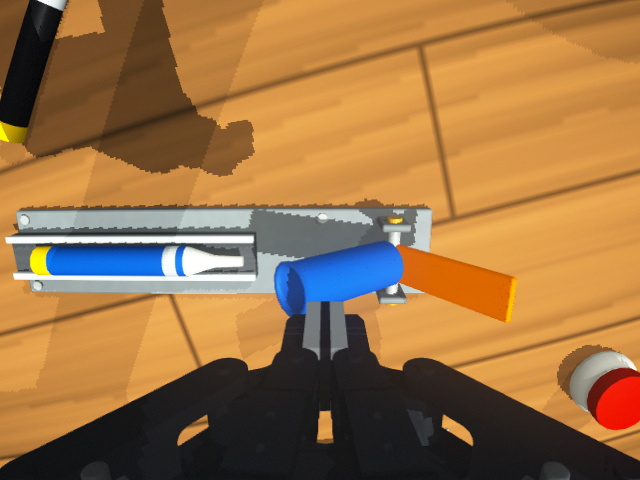

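The wrist view shows the cup at (265,345), the lever at (285,460), and the pump's yellow end at (260,38) with its nose tip at (260,242). Yaw is confirmed, and the centre line is at t≈+2 mm in my estimate. Next I press the cup down from above.

Call:
jog_arm:
  targets:
    - [-1.5,-1.5,1,0,0,0]
    - [-2.7,-2.8,3,0,0,0]
    - [-2.7,-2.8,5,0,0,0]
    - [-2.7,-2.8,7,0,0,0]
    - [-2.7,-2.8,7.5,0,0,0]
    - [-2.7,-2.8,7.5,0,0,0]

```text
time_s: 2.78
position: [0.5416, -0.0163, 0.1205]
tool_rot: [[-0.967, 0.254, -0.003], [0.254, 0.967, 0.001], [0.003, 0.0, -1.0]]
ft_force: [0.3, 0.1, 0.4]
grip_width: -0.0001
gripper_force: 0.0
```

```bash
cat >> h.py <<'E'
u=np.array([.257,.9664]);n=np.array([-.9664,.257]);O=np.array([.535,-.0517])+.002*n
def st():
    o=env.observe(); p=o["position"]; q=np.array(p[:2])-O; f=np.array(o["ft_force"])
    print("t",round(o["time_s"],2),"stz mm",np.round([q@u*1e3,q@n*1e3,p[2]*1e3],1),"F",np.round([f[:2]@u,f[:2]@n,f[2]],1))
E
python3 -c "from h import *;st()"
```

```text
t 2.78 stz mm [ 35.9   0.7 120.5] F [ 0.2 -0.2  0.4]
```

Call:
jog_arm:
  targets:
    - [0,0,0.8,0,0,0]
    - [0,0,1.5,0,0,0]
    - [0,0,2.2,0,0,0]
    - [0,0,2.9,0,0,0]
    - [0,0,3.6,0,0,0]
    - [0,0,4.3,0,0,0]
    - [0,0,5,0,0,0]
    - [0,0,5.6,0,0,0]

```text
time_s: 3.45
position: [0.5425, -0.0248, 0.0687]
tool_rot: [[-0.967, 0.254, 0.001], [0.254, 0.967, -0.014], [-0.004, -0.014, -1.0]]
ft_force: [-33.4, -56.1, 56.8]
grip_width: -0.0001
gripper_force: 43.0
```

Call:
jog_arm:
  targets:
    - [0,0,0.5,0,0,0]
    - [0,0,0.9,0,0,0]
    - [0,0,1.1,0,0,0]
    - [0,0,1.3,0,0,0]
    - [0,0,1.3,0,0,0]

```text
time_s: 3.87
position: [0.5408, -0.0323, 0.0578]
tool_rot: [[-0.967, 0.255, -0.002], [0.255, 0.967, -0.025], [-0.004, -0.025, -1.0]]
ft_force: [-43.4, -83.1, 58.1]
grip_width: -0.0001
gripper_force: 49.8
```

```bash
python3 -c "from h import *;st()"
```

```text
t 3.87 stz mm [20.3 -2.7 57.8] F [-91.5  20.6  58.1]
```

The fingertip went into the open mouth instead of onto the cup's outside. I'm backing straight up.

Call:
jog_arm:
  targets:
    - [0,-0.5,-0.8,0,0,0]
    - [0,-0.5,-2,0,0,0]
    - [0,-0.5,-3.5,0,0,0]
    - [0,-0.5,-5.5,0,0,0]
    - [0,-0.5,-7.5,0,0,0]
    - [0,0,-8,0,0,0]
    - [0,0,-8,0,0,0]

```text
time_s: 4.45
position: [0.5433, -0.0174, 0.133]
tool_rot: [[-0.967, 0.255, 0.003], [0.255, 0.967, -0.0], [-0.003, 0.0, -1.0]]
ft_force: [0.5, -0.1, -1.0]
grip_width: -0.0002
gripper_force: 0.0
```

```bash
cat > look.py <<'E'
from h import *
import sys
st()
for cam in sys.argv[2:]:
  im=env.get_image(cam)
  if cam!="wrist": save(sys.argv[1],cv2.resize(im["frame"][180:330,180:440] if cam=="scene" else im["frame"][150:350,220:440],None,fx=3,fy=3))
  else: save(sys.argv[1],im)
  g=np.argwhere(np.ones((480,640),bool)); w=pts(im,g); cl=im["frame"].reshape(-1,3).astype(int)
  q=w[:,:2]-O; s=q@u*1e3;t=q@n*1e3;z=w[:,2]*1e3
  ok=(abs(t)<45)&(s>-260)&(s<260)&(z>24)&(z<260)
  s,t,z,cl=s[ok],t[ok],z[ok],cl[ok]; A=np.c_[s,t,z]
  def rep(nm,m):
    if m.sum()>20: print(cam,nm,m.sum(),"p1",np.percentile(A[m],1,0).round(1),"med",np.median(A[m],0).round(1),"p99",np.percentile(A[m],99,0).round(1))
  bl=cl[:,2]>cl[:,0]+50
  rep("blue",bl); rep("blue z>47",bl&(z>47)); rep("lever",(cl[:,0]>cl[:,2]+60)&(cl[:,0]>cl[:,1]*1.5)&(s>60)); rep("yellow",(cl[:,0]>150)&(cl[:,1]>110)&(cl[:,2]<80)&(z>27)&(s<0))
  rep("white",(cl.min(1)>170)&(z>27)&(abs(t)<11)&(s>-80)&(s<20))
E
python3 look.py e.png scene; python3 look.py f.png side
```

```text
t 4.45 stz mm [ 35.3  -1.2 133. ] F [-0.  -0.5 -1. ]
scene blue 1358 p1 [-154.7  -22.2   28.4] med [ 39.  -13.2  48.7] p99 [114.1  12.8  94.9]
scene blue z>47 695 p1 [ 26.9 -22.4  47.9] med [ 62.7 -15.5  70.3] p99 [114.3  12.8  96.3]
scene lever 437 p1 [119.2 -19.4  40.7] med [144.5  -8.   82.2] p99 [167.7  11.3 117.5]
scene yellow 42 p1 [-171.   -16.5   27.8] med [-165.2  -13.2   34.9] p99 [ -1.3   2.1 189.1]
scene white 124 p1 [-61.4 -10.9  30.3] med [-33.7  -6.5  36.4] p99 [-4.   1.8 44.1]
t 4.5 stz mm [ 35.1  -0.6 131.8] F [ 0.6 -0.4 -0.4]
side blue 610 p1 [-156.4  -16.5   34. ] med [-98.1  -1.4  41.7] p99 [106.1  13.   94.4]
side blue z>47 130 p1 [ 23.4 -17.9  52. ] med [58.3 -1.  72.5] p99 [111.7  14.   97.5]
side lever 46 p1 [119.  -15.1  42.8] med [124.    6.8  50. ] p99 [137.5  13.6  73.9]
side white 92 p1 [-61.2  -9.5  32.5] med [-36.6  -1.2  37.9] p99 [-3.3  5.3 44.5]
```

View pics/e.png

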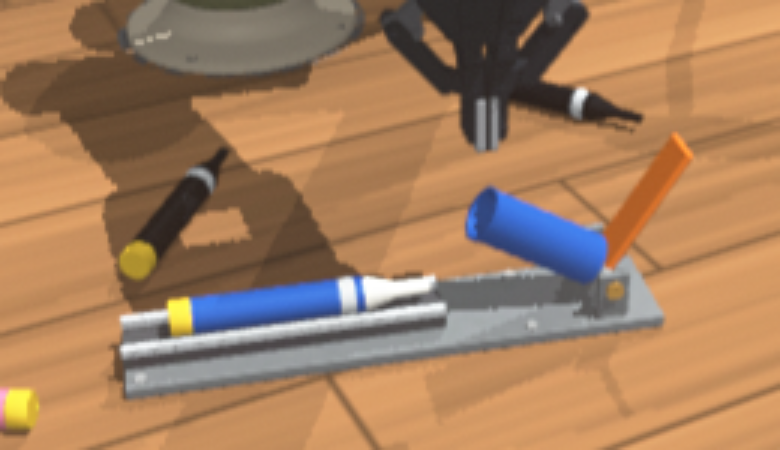

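The scene crop shows the pump still at (310,270) and the cup a bit lower at (235,540), about 31°. Nothing is damaged. Now I press on the cup's outside at s≈65 mm, well behind the rim.

Call:
jog_arm:
  targets:
    - [0.1,1.5,0,0,0,0]
    - [0.1,3,0.5,0,0,0]
    - [0.1,3,1.5,0,0,0]
    - [0.1,3,2.5,0,0,0]
    - [0.1,3,3.3,0,0,0]
    - [0.1,3,4.1,0,0,0]
    - [0.1,3,4.9,0,0,0]

```text
time_s: 5.13
position: [0.5492, 0.0108, 0.0822]
tool_rot: [[-0.967, 0.256, -0.0], [0.256, 0.967, -0.0], [0.0, -0.0, -1.0]]
ft_force: [0.2, -0.4, 3.1]
grip_width: 0.0002
gripper_force: 1.6
```

```bash
python3 -c "from h import *;st()"
```

```text
t 5.13 stz mm [64.1  0.3 82.2] F [-0.3 -0.3  3.1]
```

Light contact with 3 N, as expected. Continuing down.

Call:
jog_arm:
  targets:
    - [0,0,0.5,0,0,0]
    - [0,0,1,0,0,0]
    - [0,0,1.4,0,0,0]
    - [0,0,1.8,0,0,0]
    - [0,0,2.2,0,0,0]
    - [0,0,2.5,0,0,0]
    - [0,0,2.7,0,0,0]
    - [0,0,2.7,0,0,0]

```text
time_s: 5.8
position: [0.5492, 0.0115, 0.0558]
tool_rot: [[-0.967, 0.256, -0.0], [0.256, 0.967, 0.0], [0.0, 0.0, -1.0]]
ft_force: [0.2, -0.6, 1.2]
grip_width: -0.0001
gripper_force: 0.1
```

```bash
python3 -c "from h import *;st()"
```

```text
t 5.8 stz mm [64.7  0.5 55.8] F [-0.5 -0.4  1.2]
```

Call:
jog_arm:
  targets:
    - [0,0,0.2,0,0,0]
    - [0,0,0.35,0,0,0]
    - [0,0,0.5,0,0,0]
    - [0,0,0.6,0,0,0]
    - [0,0,0.6,0,0,0]

```text
time_s: 6.22
position: [0.5495, 0.0109, 0.0533]
tool_rot: [[-0.967, 0.256, 0.002], [0.256, 0.967, -0.001], [-0.002, -0.0, -1.0]]
ft_force: [-12.3, -6.2, 33.5]
grip_width: -0.0003
gripper_force: 13.2
```

```bash
python3 look.py g.png wrist
```

```text
t 6.22 stz mm [64.2  0.1 53.3] F [-9.1 10.3 33.5]
wrist blue 18282 p1 [-76.2 -12.4  32.9] med [51.2  9.1 50.2] p99 [108.5  18.2  58.7]
wrist blue z>47 11807 p1 [ 20.9 -12.4  47.2] med [53.8  6.5 52.4] p99 [108.5  16.1  59.2]
wrist lever 10147 p1 [113.1 -11.6  40.8] med [117.3  11.   91.8] p99 [124.   15.7 132.4]
wrist white 4138 p1 [-61.7  -8.9  32.9] med [-36.9   2.4  39.5] p99 [-2.3 10.6 45.8]
```

Call:
jog_arm:
  targets:
    - [0,0,-1.5,0,0,0]
    - [0,-2,-4,0,0,0]
    - [0,-6,-4.5,0,0,0]
    - [0,-10,-4.5,0,0,0]
    - [0,-14,-4.5,0,0,0]
    - [0,-18,-4.5,0,0,0]
    - [0,-22,-4.5,0,0,0]
    - [0,-24,-4.5,0,0,0]

```text
time_s: 6.93
position: [0.4868, -0.224, 0.0949]
tool_rot: [[-0.966, 0.258, -0.0], [0.258, 0.966, -0.0], [0.0, -0.0, -1.0]]
ft_force: [0.1, 0.5, 1.2]
grip_width: 0.0002
gripper_force: 0.0
```

Call:
jog_arm:
  targets:
    - [0,-2,0,0,0,0]
    - [0,-2.5,0,0,0,0]
    - [0,-2.5,0,0,0,0]
    - [0,-2.5,0,0,0,0]

```text
time_s: 7.27
position: [0.4816, -0.2439, 0.0949]
tool_rot: [[-0.967, 0.256, -0.0], [0.256, 0.967, 0.001], [0.001, 0.001, -1.0]]
ft_force: [-0.4, -0.1, 0.8]
grip_width: -0.0002
gripper_force: 0.0
```

```bash
python3 look.py g1.png scene; python3 look.py g2.png wrist; python3 - <<'E'
from h import *
for cam in("scene","wrist","side"):
  im=env.get_image(cam); g=np.argwhere(np.ones((480,640),bool)); w=pts(im,g); cl=im["frame"].reshape(-1,3).astype(int)
  q=w[:,:2]-O; s=q@u*1e3;t=q@n*1e3;z=w[:,2]*1e3
  m=(cl[:,0]>cl[:,2]+60)&(cl[:,0]>cl[:,1]*1.5)&(s>60)&(s<200)&(abs(t)<14)&(z>50)
  if m.sum()>30: print(cam,"lever s vs z slope",np.polyfit(z[m],s[m],1),m.sum())
  b=(cl[:,2]>cl[:,0]+50)&(s>25)&(s<100)&(abs(t)<22)
  for lo in range(20,100,20):
    k=b&(s>lo)&(s<lo+20)
    if k.sum()>10: print(lo,np.percentile(z[k],[2,97]).round(1),np.percentile(t[k],[2,98]).round(1))
E
```

```text
t 7.27 stz mm [-199.5    0.2   94.9] F [-0.2  0.3  0.8]
scene blue 1337 p1 [-155.   -22.    27.1] med [ 26.5 -13.2  41.2] p99 [107.   11.   55.7]
scene blue z>47 336 p1 [ 20.4 -19.1  47.2] med [57.6 -9.2 51. ] p99 [107.    4.9  56.9]
scene lever 324 p1 [113.5 -19.9  40.7] med [117.9 -10.5  89.9] p99 [124.   10.7 131.9]
scene yellow 62 p1 [-228.7  -16.8   27.5] med [-165.8  -12.3   37.2] p99 [-151.5    1.9  163.4]
scene white 118 p1 [-61.4 -10.6  31.1] med [-32.   -6.   36.5] p99 [-3.7  1.9 43.8]
t 7.32 stz mm [-199.1    0.2   95. ] F [0.2 0.6 0.8]
wrist blue 8331 p1 [-157.4  -10.6   32.9] med [-109.     3.8   43.2] p99 [-47.3  12.1  45.9]
wrist yellow 1228 p1 [-236.1   -9.7   33.5] med [-165.5    4.1   43.1] p99 [-158.4   13.8  163.5]
wrist white 1364 p1 [-66.  -10.7  34. ] med [-51.8   2.6  41.9] p99 [-26.   10.7  45.9]
scene lever s vs z slope [8.06088832e-02 1.09873567e+02] 175
20 [30.1 55.6] [-21.5   3.4]
40 [30.3 54.5] [-21.1   1.7]
60 [28.3 53. ] [-21.5   1.7]
80 [26.5 52.1] [-21.4   2.4]
```

View pics/g1.png

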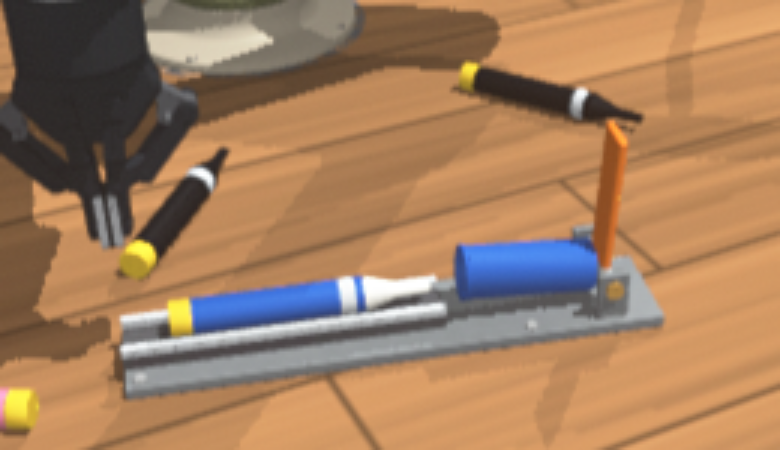

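The crop shows the cup nearly flat, but its top still rises about 3–4° towards the mouth. The gripper body probably met the lever. I'll press again nearer the mouth at s≈37, clear of the lever.

Call:
jog_arm:
  targets:
    - [0,4,0,0,0,0]
    - [0,8,0,0,0,0]
    - [0,12,0,0,0,0]
    - [0,16,0,0,0,0]
    - [0,20,0,0,0,0]
    - [0,23,0,0,0,0]
    - [0,23.6,0,0,0,0]
    - [0,23.6,0.5,0,0,0]

```text
time_s: 8.18
position: [0.5425, -0.0144, 0.0908]
tool_rot: [[-0.968, 0.252, 0.002], [0.252, 0.968, -0.0], [-0.002, 0.0, -1.0]]
ft_force: [-0.7, -0.5, 0.7]
grip_width: 0.0002
gripper_force: 0.0
```

Call:
jog_arm:
  targets:
    - [0,0.3,1,0,0,0]
    - [0,0.3,2,0,0,0]
    - [0,0.3,2.8,0,0,0]
    - [0,0.3,3.2,0,0,0]
    - [0,0.3,3.5,0,0,0]
    - [0,0.3,3.5,0,0,0]

```text
time_s: 8.68
position: [0.5424, -0.0143, 0.0546]
tool_rot: [[-0.967, 0.256, -0.001], [0.256, 0.967, 0.0], [0.001, -0.0, -1.0]]
ft_force: [-0.5, 0.5, 0.2]
grip_width: -0.0
gripper_force: 0.0
```

```bash
python3 -c "from h import *;st()"
```

```text
t 8.68 stz mm [38.   0.4 54.6] F [0.3 0.6 0.2]
```

Call:
jog_arm:
  targets:
    - [0,0,0.15,0,0,0]
    - [0,0,0.25,0,0,0]
    - [0,0,0.35,0,0,0]
    - [0,0,0.45,0,0,0]
    - [0,0,0.45,0,0,0]

```text
time_s: 9.1
position: [0.5429, -0.0138, 0.0509]
tool_rot: [[-0.967, 0.255, 0.001], [0.255, 0.967, -0.0], [-0.001, -0.0, -1.0]]
ft_force: [0.1, -1.1, 1.1]
grip_width: 0.0002
gripper_force: 0.8
```

```bash
python3 -c "from h import *;st()"
```

```text
t 9.1 stz mm [38.6  0.1 50.9] F [-1.  -0.4  1.1]
```

Call:
jog_arm:
  targets:
    - [0,0,0.1,0,0,0]
    - [0,0,0.2,0,0,0]
    - [0,0,0.25,0,0,0]
    - [0,0,0.25,0,0,0]

```text
time_s: 9.43
position: [0.5429, -0.0138, 0.0495]
tool_rot: [[-0.967, 0.255, 0.001], [0.255, 0.967, -0.001], [-0.001, -0.0, -1.0]]
ft_force: [-2.9, -1.4, 14.5]
grip_width: -0.0002
gripper_force: 7.0
```

```bash
python3 -c "from h import *;st()"
```

```text
t 9.43 stz mm [38.6  0.1 49.5] F [-2.1  2.4 14.5]
```

14.5 N at z 49.5, which is the stop, so the cup is flat. Back to the pump's end.

Call:
jog_arm:
  targets:
    - [0,0,-1.5,0,0,0]
    - [0,-2,-3.5,0,0,0]
    - [0,-6,-4.5,0,0,0]
    - [0,-10,-4.5,0,0,0]
    - [0,-14,-4.5,0,0,0]
    - [0,-18,-4.5,0,0,0]
    - [0,-22,-4.5,0,0,0]
    - [0,-23.8,-4.5,0,0,0]

```text
time_s: 10.1
position: [0.4807, -0.2475, 0.093]
tool_rot: [[-0.966, 0.258, 0.0], [0.258, 0.966, -0.0], [-0.0, -0.0, -1.0]]
ft_force: [-0.3, -0.6, -0.1]
grip_width: -0.0001
gripper_force: 0.0
```

Call:
jog_arm:
  targets:
    - [0,-1,0.5,0,0,0]
    - [0,-1,2.5,0,0,0]
    - [0,-1,4.5,0,0,0]
    - [0,-1,6,0,0,0]
    - [0,-1,6.4,0,0,0]
    - [0,-1,6.4,0,0,0]

```text
time_s: 10.6
position: [0.479, -0.2522, 0.028]
tool_rot: [[-0.967, 0.255, -0.002], [0.255, 0.967, 0.002], [0.003, 0.002, -1.0]]
ft_force: [-0.4, 0.9, 0.3]
grip_width: 0.0003
gripper_force: 0.0
```

```bash
python3 look.py g3.png scene;  python3 look.py g4.png side; python3 - <<'E'
from h import *
for cam in("scene",):
  im=env.get_image(cam); g=np.argwhere(np.ones((480,640),bool)); w=pts(im,g); cl=im["frame"].reshape(-1,3).astype(int)
  q=w[:,:2]-O; s=q@u*1e3;t=q@n*1e3;z=w[:,2]*1e3
  m=(cl[:,0]>cl[:,2]+60)&(cl[:,0]>cl[:,1]*1.5)&(s>60)&(s<200)&(abs(t)<14)&(z>50)
  print(cam,"lever s vs z slope",np.polyfit(z[m],s[m],1),m.sum())
  b=(cl[:,2]>cl[:,0]+50)&(s>25)&(s<100)&(abs(t)<22)
  for lo in range(20,100,20):
    k=b&(s>lo)&(s<lo+20)
    if k.sum()>10: print(lo,np.percentile(z[k],[2,97]).round(1))
E
```

```text
t 10.6 stz mm [-208.2    0.6   28. ] F [0.7 0.6 0.3]
scene blue 1319 p1 [-155.   -22.2   25.3] med [ 27.2 -13.1  40.3] p99 [106.3   8.4  50.2]
scene blue z>47 210 p1 [ 19.2 -14.   47.1] med [62.8 -5.7 48.7] p99 [106.3   4.3  50.9]
scene lever 302 p1 [112.  -19.9  39.7] med [113.2 -11.5  90.2] p99 [118.5  10.  131.8]
scene yellow 59 p1 [-178.4  -16.    28.4] med [-165.5  -11.9   37.1] p99 [-159.7    3.6   85.5]
scene white 124 p1 [-61.3 -10.8  31. ] med [-32.8  -6.6  36.6] p99 [-3.7  2.7 43.8]
t 10.65 stz mm [-208.6    0.    29. ] F [ 0.4 -1.2 -0.5]
scene lever s vs z slope [5.73320534e-03 1.12441793e+02] 153
20 [24.4 49.4]
40 [25.5 50.1]
60 [25.4 50. ]
80 [25.2 50.1]
```

The cup is flat: lever slope about 0 and top level at 50 mm. Now I push the pump, whose end is at s≈-173.

Call:
jog_arm:
  targets:
    - [0,0.8,0,0,0,0]
    - [0,1.6,0,0,0,0]
    - [0,2.1,0,0,0,0]
    - [0,2.6,0,0,0,0]
    - [0,3.1,0,0,0,0]
    - [0,3.6,0,0,0,0]
    - [0,4.1,0,0,0,0]
    - [0,4.5,0,0,0,0]

```text
time_s: 11.42
position: [0.4909, -0.2094, 0.0292]
tool_rot: [[-0.967, 0.255, -0.0], [0.255, 0.967, 0.0], [0.0, -0.0, -1.0]]
ft_force: [-0.6, 0.2, 0.6]
grip_width: -0.0002
gripper_force: 0.3
```

Call:
jog_arm:
  targets:
    - [0,0.4,0,0,0,0]
    - [0,0.8,0,0,0,0]
    - [0,1.2,0,0,0,0]
    - [0,1.6,0,0,0,0]
    - [0,2,0,0,0,0]
    - [0,2.4,0,0,0,0]
    - [0,2.7,0,0,0,0]
    - [0,2.7,0,0,0,0]

```text
time_s: 12.08
position: [0.4978, -0.1832, 0.0292]
tool_rot: [[-0.967, 0.255, -0.0], [0.255, 0.967, 0.0], [0.0, 0.0, -1.0]]
ft_force: [0.6, -0.2, -0.8]
grip_width: -0.0
gripper_force: 0.0
```

```bash
python3 look.py g5.png side; python3 look.py g6.png scene
```

```text
t 12.08 stz mm [-136.7    0.2   29.2] F [-0.  -0.6 -0.8]
t 12.13 stz mm [-136.9    0.2   29.2] F [-0.6 -0.8  1.1]
scene blue 1295 p1 [-105.7  -22.1   25.2] med [ 28.  -13.1  40.5] p99 [106.1   4.4  50.1]
scene blue z>47 227 p1 [ 19.  -16.2  47.1] med [61.8 -5.7 48.7] p99 [106.4   4.8  50.7]
scene lever 301 p1 [111.9 -19.9  40.6] med [113.2 -11.1  89.9] p99 [118.3  10.4 131.6]
scene yellow 58 p1 [-148.1  -15.7   28.4] med [-116.9  -12.1   37. ] p99 [-106.3    3.8  112.5]
scene white 63 p1 [-12.6 -10.9  31.4] med [ 5.1 -6.7 40.1] p99 [16.7  2.2 44. ]
```

View pics/g6.png

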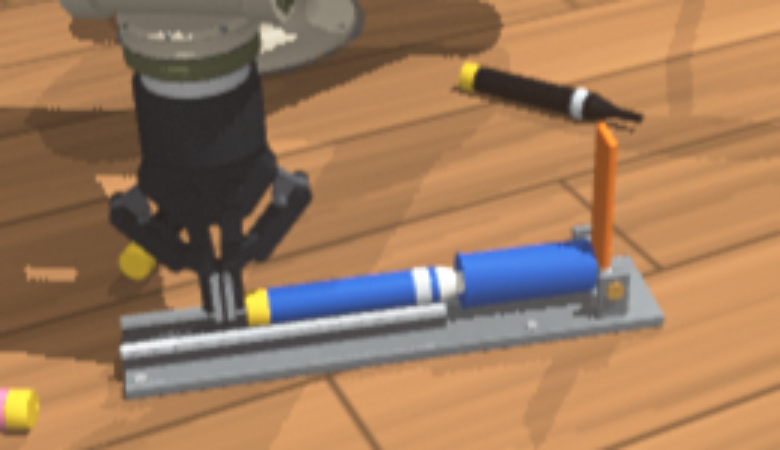

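The crop shows the nose inside the mouth at (283,455) and the pump aligned, with its end at s≈-124. About 57 mm remain.

Call:
jog_arm:
  targets:
    - [0,0.4,0,0,0,0]
    - [0,0.8,0,0,0,0]
    - [0,1.2,0,0,0,0]
    - [0,1.6,0,0,0,0]
    - [0,2,0,0,0,0]
    - [0,2.4,0,0,0,0]
    - [0,2.8,0,0,0,0]
    - [0,3.1,0,0,0,0]

```text
time_s: 12.85
position: [0.5057, -0.1534, 0.0292]
tool_rot: [[-0.967, 0.255, -0.0], [0.255, 0.967, 0.0], [0.0, 0.0, -1.0]]
ft_force: [-0.5, -0.1, -0.4]
grip_width: -0.0001
gripper_force: 0.2
```

Call:
jog_arm:
  targets:
    - [0,0.4,0,0,0,0]
    - [0,0.7,0,0,0,0]
    - [0,1,0,0,0,0]
    - [0,1.3,0,0,0,0]
    - [0,1.6,0,0,0,0]
    - [0,1.9,0,0,0,0]
    - [0,2.1,0,0,0,0]
    - [0,2.1,0,0,0,0]

```text
time_s: 13.52
position: [0.511, -0.1332, 0.0292]
tool_rot: [[-0.967, 0.255, -0.0], [0.255, 0.967, 0.0], [0.0, 0.0, -1.0]]
ft_force: [0.0, -0.2, 0.4]
grip_width: -0.0001
gripper_force: 0.0
```

Call:
jog_arm:
  targets:
    - [0,0.1,0,0,0,0]
    - [0,0.2,0,0,0,0]
    - [0,0.3,0,0,0,0]
    - [0,0.4,0,0,0,0]
    - [0,0.4,0,0,0,0]

```text
time_s: 13.93
position: [0.512, -0.1296, 0.0292]
tool_rot: [[-0.967, 0.255, -0.0], [0.255, 0.967, 0.0], [0.0, 0.0, -1.0]]
ft_force: [-0.1, 0.0, -0.0]
grip_width: 0.0
gripper_force: 0.0
```

```bash
python3 look.py g7.png scene
```

```text
t 13.93 stz mm [-81.2   0.2  29.2] F [-0.   0.1 -0. ]
scene blue 1133 p1 [-50.7 -22.5  24.9] med [ 38.2 -13.4  40.6] p99 [106.4   3.4  50.5]
scene blue z>47 211 p1 [ 19.  -14.1  47. ] med [61.5 -5.2 48.6] p99 [105.6   3.9  51.1]
scene lever 301 p1 [112.  -19.8  40.5] med [113.2 -11.8  90.3] p99 [118.2  10.6 132.5]
scene yellow 53 p1 [-107.9  -15.7   27.8] med [-61.7 -12.7  36.5] p99 [-55.    4.8  92.4]
```

Call:
jog_arm:
  targets:
    - [0,0.1,0,0,0,0]
    - [0,0.2,0,0,0,0]
    - [0,0.3,0,0,0,0]
    - [0,0.3,0,0,0,0]

```text
time_s: 14.32
position: [0.5129, -0.128, 0.0294]
tool_rot: [[-0.967, 0.255, 0.0], [0.255, 0.967, -0.002], [-0.001, -0.002, -1.0]]
ft_force: [-2.4, -8.0, 0.9]
grip_width: 0.0002
gripper_force: 3.7
```

Call:
jog_arm:
  targets:
    - [0,0.1,0,0,0,0]
    - [0,0.2,0,0,0,0]
    - [0,0.2,0,0,0,0]

```text
time_s: 14.57
position: [0.5136, -0.1278, 0.0297]
tool_rot: [[-0.967, 0.255, 0.001], [0.255, 0.967, -0.005], [-0.002, -0.005, -1.0]]
ft_force: [-3.5, -16.1, 1.5]
grip_width: 0.0001
gripper_force: 8.5
```

```bash
python3 look.py g8.png scene
```

```text
t 14.57 stz mm [-79.   -0.9  29.7] F [-16.5  -0.8   1.5]
scene blue 1125 p1 [-48.8 -22.3  25.3] med [ 38.4 -13.9  41.1] p99 [106.6   3.9  50.1]
scene blue z>47 208 p1 [ 18.7 -14.9  47. ] med [62.9 -5.1 48.7] p99 [105.9   4.7  51.1]
scene lever 302 p1 [112.1 -20.1  39.3] med [113.2 -11.8  90.2] p99 [118.5  10.8 132.1]
scene yellow 58 p1 [-120.6  -17.3   28.8] med [-60.9 -13.4  38.3] p99 [-53.1  -0.8 122.5]
```

The pump has bottomed: force rose to 16 N, with its end at s≈-67 as expected. Retreat, rise and go to the channel side of the lever.

Call:
jog_arm:
  targets:
    - [0.1,-1,0,0,0,0]
    - [0.1,-2.5,-2,0,0,0]
    - [0.1,-2.5,-6,0,0,0]
    - [0.1,-2.5,-10,0,0,0]
    - [0.1,-1.5,-12,0,0,0]
    - [0.1,2,-12,0,0,0]
    - [0.1,6,-12,0,0,0]
    - [0.1,9,-12,0,0,0]

```text
time_s: 15.28
position: [0.5354, -0.0356, 0.1497]
tool_rot: [[-0.967, 0.256, 0.001], [0.256, 0.967, 0.001], [-0.001, 0.001, -1.0]]
ft_force: [0.4, -0.7, 0.5]
grip_width: 0.0002
gripper_force: 0.0
```

```bash
python3 look.py g9.png scene
```

```text
t 15.28 stz mm [ 15.7   1.7 149.7] F [-0.6 -0.6  0.5]
scene blue 1125 p1 [-49.3 -22.2  25.6] med [ 38.  -13.6  40.8] p99 [106.4   5.1  50.1]
scene blue z>47 206 p1 [ 19.2 -14.4  47. ] med [63.4 -5.6 48.8] p99 [105.7   4.6  51. ]
scene lever 301 p1 [111.8 -19.4  41.4] med [113.2 -11.4  89.5] p99 [118.6  11.2 131.7]
scene yellow 50 p1 [-66.1 -16.3  28.2] med [-60.9 -13.2  36.7] p99 [-53.8   4.3  44.9]
```

Call:
jog_arm:
  targets:
    - [-0.1,2.5,0,0,0,0]
    - [-0.1,5,0,0,0,0]
    - [-0.1,6.4,1,0,0,0]
    - [-0.1,6.4,2.5,0,0,0]
    - [-0.1,6.7,3.2,0,0,0]
    - [-0.1,7,3.2,0,0,0]
    - [-0.1,7.4,3.2,0,0,0]
    - [-0.1,7.8,3.2,0,0,0]

```text
time_s: 16.0
position: [0.5566, 0.0374, 0.1178]
tool_rot: [[-0.967, 0.256, 0.001], [0.256, 0.967, -0.0], [-0.001, 0.0, -1.0]]
ft_force: [-0.2, 0.9, 0.2]
grip_width: 0.0002
gripper_force: 0.0
```

```bash
python3 -c "from h import *;st()"
```

```text
t 16.0 stz mm [ 91.7   0.  117.8] F [0.8 0.4 0.2]
```

I'll turn the tool 90° so the narrower side of the gripper faces the upright cup. Its wide side would come within millimetres of the cup rim at the end.

Call:
jog_arm:
  targets:
    - [0,-0.5,0,0,0,7]
    - [0,-0.8,0,0,0,14]
    - [0,-0.8,0,0,0,21]
    - [0,-0.8,0,0,0,28]
    - [0,-0.8,0,0,0,35]
    - [0,-0.8,0,0,0,42]
    - [0,-0.8,0,0,0,49]
    - [0,-0.8,0,0,0,55]

```text
time_s: 16.67
position: [0.5545, 0.0297, 0.1181]
tool_rot: [[-0.339, 0.941, 0.001], [0.941, 0.339, -0.0], [-0.001, 0.001, -1.0]]
ft_force: [0.9, -0.3, -0.9]
grip_width: -0.0001
gripper_force: 0.0
```

Call:
jog_arm:
  targets:
    - [0,0,0,0,0,7]
    - [0,0,0,0,0,14]
    - [0,0,0,0,0,21]
    - [0,0,0,0,0,28]
    - [0,0,0,0,0,35]
    - [0,0,0,0,0,35]
    - [0,0,0,0,0,35]

```text
time_s: 17.25
position: [0.5544, 0.0297, 0.1178]
tool_rot: [[0.252, 0.968, 0.001], [0.968, -0.252, -0.0], [0.0, 0.001, -1.0]]
ft_force: [0.1, 0.6, -0.8]
grip_width: -0.0
gripper_force: 0.0
```

```bash
python3 -c "from h import *;st();print(env.observe()['q'])"
```

```text
t 17.25 stz mm [ 83.7   0.2 117.8] F [ 0.6  0.  -0.8]
[-9.14820071e+00  2.84455336e+01  8.35838630e+01  4.30246138e-03
  6.79118419e+01  5.45852966e+00]
```

Call:
jog_arm:
  targets:
    - [0.8,0,0,0,0,0]
    - [1.3,0,0,0,0,0]
    - [1.6,0,0,0,0,0]
    - [1.9,0,0,0,0,0]
    - [2.2,0,0,0,0,0]
    - [2.5,0,0,0,0,0]
    - [2.8,0,0.1,0,0,0]
    - [3.1,0,0.1,0,0,0]

```text
time_s: 17.92
position: [0.5622, 0.0598, 0.1162]
tool_rot: [[0.255, 0.967, 0.0], [0.967, -0.255, -0.0], [-0.0, 0.0, -1.0]]
ft_force: [-0.6, -3.6, -1.1]
grip_width: -0.0005
gripper_force: 1.7
```

Call:
jog_arm:
  targets:
    - [0.2,0,0.05,0,0,0]
    - [0.4,0,0.1,0,0,0]
    - [0.6,0,0.1,0,0,0]
    - [0.8,0,0.15,0,0,0]
    - [1,0,0.2,0,0,0]
    - [1.2,0,0.25,0,0,0]
    - [1.4,0,0.3,0,0,0]
    - [1.5,0,0.35,0,0,0]

```text
time_s: 18.58
position: [0.5661, 0.0746, 0.1128]
tool_rot: [[0.255, 0.967, 0.0], [0.967, -0.255, 0.0], [0.0, 0.0, -1.0]]
ft_force: [-0.7, -2.5, 3.3]
grip_width: 0.0002
gripper_force: 1.7
```

```bash
python3 look.py h1.png scene
```

```text
t 18.58 stz mm [130.    0.4 112.8] F [-2.6  0.1  3.3]
scene blue 1146 p1 [-43.5 -22.2  32.5] med [ 41.9 -14.   64.7] p99 [111.7  11.   85.5]
scene blue z>47 989 p1 [-43.8 -22.2  47.5] med [ 33.  -13.1  67.1] p99 [110.4   8.1  85.7]
scene lever 354 p1 [116.2 -19.9  41.6] med [130.7 -11.1  83.2] p99 [148.6   9.9 126.9]
scene yellow 60 p1 [-61.3 -16.7  72. ] med [-56.2 -13.2  82.3] p99 [-48.3   4.4  89.9]
```

View pics/h1.png

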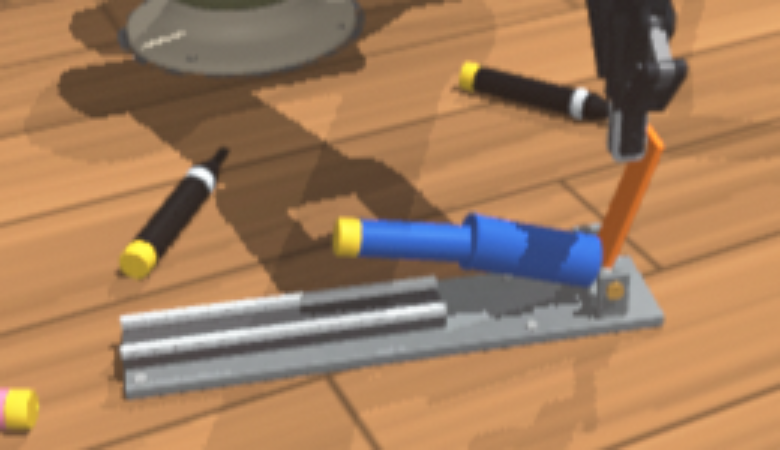

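It works: the cup is at about 20° with the pump held in it, and the finger is on the lever at (150,630). Continuing along the arc at about 15°/s.

Call:
jog_arm:
  targets:
    - [0.2,0,0.05,0,0,0]
    - [0.35,0,0.1,0,0,0]
    - [0.5,0,0.2,0,0,0]
    - [0.7,0,0.25,0,0,0]
    - [0.85,0,0.35,0,0,0]
    - [1.0,0,0.4,0,0,0]
    - [1.2,0,0.5,0,0,0]
    - [1.35,0,0.55,0,0,0]

```text
time_s: 19.3
position: [0.5694, 0.0875, 0.1071]
tool_rot: [[0.255, 0.967, -0.0], [0.967, -0.255, -0.0], [-0.0, -0.0, -1.0]]
ft_force: [-0.6, -3.3, 1.3]
grip_width: -0.0001
gripper_force: 1.7
```

Call:
jog_arm:
  targets:
    - [0.15,0,0.1,0,0,0]
    - [0.3,0,0.2,0,0,0]
    - [0.5,0,0.3,0,0,0]
    - [0.65,0,0.4,0,0,0]
    - [0.8,0,0.5,0,0,0]
    - [0.95,0,0.6,0,0,0]
    - [1.1,0,0.7,0,0,0]
    - [1.25,0,0.8,0,0,0]

```text
time_s: 19.97
position: [0.5726, 0.0996, 0.0992]
tool_rot: [[0.256, 0.967, 0.0], [0.967, -0.256, 0.0], [0.0, 0.0, -1.0]]
ft_force: [0.7, -0.9, 3.5]
grip_width: 0.0
gripper_force: 1.7
```

Call:
jog_arm:
  targets:
    - [0.15,0,0.1,0,0,0]
    - [0.3,0,0.25,0,0,0]
    - [0.4,0,0.4,0,0,0]
    - [0.55,0,0.5,0,0,0]
    - [0.7,0,0.65,0,0,0]
    - [0.8,0,0.75,0,0,0]
    - [0.95,0,0.9,0,0,0]
    - [1.1,0,1,0,0,0]

```text
time_s: 20.63
position: [0.5752, 0.11, 0.0889]
tool_rot: [[0.255, 0.967, -0.001], [0.967, -0.255, -0.0], [-0.001, -0.0, -1.0]]
ft_force: [0.3, -3.3, 1.4]
grip_width: 0.0001
gripper_force: 1.6
```

```bash
python3 look.py h2.png scene
```

```text
t 20.63 stz mm [166.6   0.7  88.9] F [-3.1 -1.1  1.4]
scene blue 1062 p1 [ -3.  -22.4  39.8] med [ 63.  -14.9  97.3] p99 [116.6   6.8 154.8]
scene blue z>47 1010 p1 [ -3.1 -22.1  48.4] med [ 61.2 -14.7  99.5] p99 [116.6   6.9 154.9]
scene lever 417 p1 [120.1 -19.2  38.6] med [153.7  -9.   68.7] p99 [189.2  10.5  99.7]
scene yellow 119 p1 [-21.1 -16.1 148.4] med [-11.4 -10.5 159.7] p99 [ -1.4   6.7 168. ]
```

Call:
jog_arm:
  targets:
    - [0.15,0,0.1,0,0,0]
    - [0.25,0,0.3,0,0,0]
    - [0.35,0,0.45,0,0,0]
    - [0.45,0,0.6,0,0,0]
    - [0.6,0,0.75,0,0,0]
    - [0.7,0,0.9,0,0,0]
    - [0.8,0,1.05,0,0,0]
    - [0.9,0,1.2,0,0,0]

```text
time_s: 21.35
position: [0.5777, 0.119, 0.0771]
tool_rot: [[0.255, 0.967, 0.0], [0.967, -0.255, 0.0], [0.0, 0.0, -1.0]]
ft_force: [0.3, 0.1, 4.0]
grip_width: -0.0
gripper_force: 1.6
```

Call:
jog_arm:
  targets:
    - [0.1,0,0.15,0,0,0]
    - [0.2,0,0.3,0,0,0]
    - [0.3,0,0.5,0,0,0]
    - [0.35,0,0.65,0,0,0]
    - [0.45,0,0.8,0,0,0]
    - [0.5,0,1,0,0,0]
    - [0.6,0,1.15,0,0,0]
    - [0.65,0,1.3,0,0,0]

```text
time_s: 22.02
position: [0.5794, 0.125, 0.064]
tool_rot: [[0.255, 0.967, -0.0], [0.967, -0.255, -0.0], [-0.0, -0.0, -1.0]]
ft_force: [0.2, 0.3, 2.7]
grip_width: -0.0002
gripper_force: 1.5
```

Call:
jog_arm:
  targets:
    - [0.05,0,0.15,0,0,0]
    - [0.1,0,0.3,0,0,0]
    - [0.2,0,0.5,0,0,0]
    - [0.25,0,0.7,0,0,0]
    - [0.3,0,0.9,0,0,0]
    - [0.35,0,1.05,0,0,0]
    - [0.4,0,1.2,0,0,0]
    - [0.45,0,1.4,0,0,0]

```text
time_s: 22.68
position: [0.5805, 0.1294, 0.0501]
tool_rot: [[0.255, 0.967, 0.0], [0.967, -0.255, -0.0], [-0.0, 0.0, -1.0]]
ft_force: [0.7, -0.5, 2.6]
grip_width: -0.0001
gripper_force: 1.3
```

```bash
python3 look.py h3.png scene
```

```text
t 22.68 stz mm [186.7   0.6  50.1] F [-0.3 -0.8  2.6]
scene blue 1052 p1 [ 70.1 -22.4  42.3] med [ 96.3 -15.1 113.6] p99 [124.3   2.3 191.4]
scene blue z>47 1009 p1 [ 69.9 -22.4  48.4] med [ 95.6 -15.1 116. ] p99 [123.8   2.6 191.4]
scene lever 373 p1 [124.7 -19.9  35.7] med [166.5  -9.2  43.6] p99 [211.8  11.1  57.9]
```

View pics/h3.png

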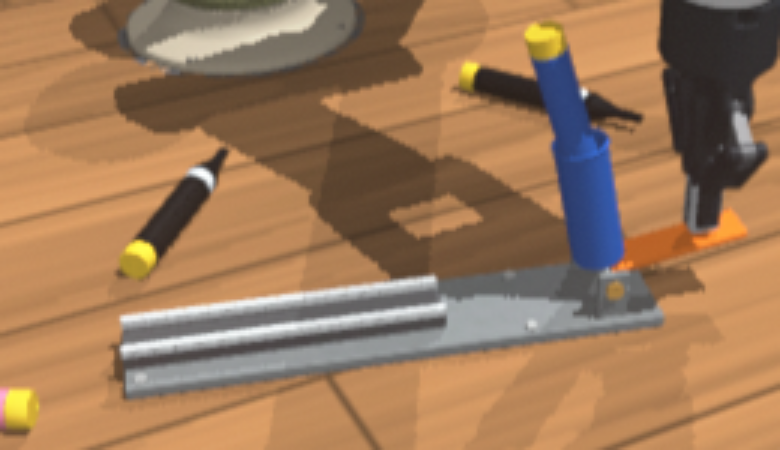

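The crop shows the cup at about 80° with the pump inside at (90,565) and the gripper well clear. Last 10°, pressing down to the stop.

Call:
jog_arm:
  targets:
    - [0.05,0,0.15,0,0,0]
    - [0.1,0,0.35,0,0,0]
    - [0.1,0,0.55,0,0,0]
    - [0.15,0,0.75,0,0,0]
    - [0.15,0,0.95,0,0,0]
    - [0.15,0,1.1,0,0,0]
    - [0.15,0,1.25,0,0,0]
    - [0.15,0,1.35,0,0,0]

```text
time_s: 23.4
position: [0.5809, 0.1311, 0.0365]
tool_rot: [[0.255, 0.967, 0.0], [0.967, -0.255, 0.0], [0.0, -0.0, -1.0]]
ft_force: [0.1, 2.2, 3.0]
grip_width: 0.0001
gripper_force: 1.3
```

Call:
jog_arm:
  targets:
    - [0,0,0.1,0,0,0]
    - [0,0,0.2,0,0,0]
    - [0,0,0.25,0,0,0]
    - [0,0,0.25,0,0,0]

```text
time_s: 23.73
position: [0.581, 0.131, 0.0353]
tool_rot: [[0.255, 0.967, 0.001], [0.967, -0.255, 0.0], [0.0, 0.001, -1.0]]
ft_force: [-2.5, 1.3, 10.8]
grip_width: 0.0002
gripper_force: 5.8
```

```bash
python3 look.py h4.png scene
```

```text
t 23.73 stz mm [188.4   0.5  35.3] F [ 0.6  2.8 10.8]
scene blue 1071 p1 [ 97.4 -22.3  43. ] med [108.9 -15.  114.8] p99 [130.6   2.6 197. ]
scene blue z>47 1035 p1 [ 97.4 -22.3  48.2] med [109.  -15.  117.1] p99 [130.6   2.6 197.1]
scene lever 291 p1 [127.3 -20.4  29.7] med [164.1 -10.9  34.3] p99 [214.4  11.3  44.2]
```

Call:
jog_arm:
  targets:
    - [0,0,0.1,0,0,0]
    - [0,0,0.1,0,0,0]
    - [0,0,0.1,0,0,0]

```text
time_s: 24.03
position: [0.5811, 0.131, 0.0352]
tool_rot: [[0.255, 0.967, 0.002], [0.967, -0.255, 0.0], [0.001, 0.002, -1.0]]
ft_force: [-4.3, 1.0, 18.4]
grip_width: 0.0001
gripper_force: 9.3
```

Call:
jog_arm:
  targets:
    - [0,0,-0.8,0,0,0]
    - [0.3,0,-2,0,0,0]
    - [1,0,-5,0,0,0]
    - [2,0,-9,0,0,0]
    - [3,0,-13,0,0,0]
    - [4,0,-15,0,0,0]
    - [4,0,-15,0,0,0]
    - [4,0,-15,0,0,0]

```text
time_s: 24.7
position: [0.591, 0.1697, 0.1836]
tool_rot: [[0.255, 0.967, 0.001], [0.967, -0.255, -0.0], [-0.0, 0.001, -1.0]]
ft_force: [-0.3, -0.1, -0.8]
grip_width: -0.0003
gripper_force: 0.0
```

```bash
python3 - <<'E'
from h import *
st()
im=env.get_image("scene"); save("z.png",im)
g=np.argwhere(np.ones((480,640),bool)); w=pts(im,g); cl=im["frame"].reshape(-1,3).astype(int)
q=w[:,:2]-O; s=q@u*1e3;t=q@n*1e3;z=w[:,2]*1e3
m=(cl[:,0]>cl[:,2]+60)&(cl[:,0]>cl[:,1]*1.5)&(s>130)&(s<212)&(abs(t)<12)&(z>25)&(z<60)
print("lever z vs s",np.polyfit(s[m],z[m],1))
b=(cl[:,2]>cl[:,0]+50)&(s>80)&(s<145)&(abs(t)<30)&(z>45)
c=b&(z<128);print("cup s vs z",np.polyfit(z[c],s[c],1)); 
y=(cl[:,0]>150)&(cl[:,1]>110)&(cl[:,2]<80)&(z>180)&(s>60)&(s<160)&(abs(t)<40)
print("yellow top",np.median(np.c_[s,t,z][y],0),z[y].max())
for tt in("screwdriver","tub","meter"):
  for r in env.regions_of("scene",tt)[:1]: print(tt,r["score"],np.nanmedian(pts(im,np.argwhere(r["pixels"])),0).round(3))
E
```

```text
t 24.7 stz mm [228.3   0.8 183.6] F [-0.2  0.3 -0.8]
lever z vs s [1.22610241e-02 3.27958244e+01]
cup s vs z [2.89590323e-02 1.09259208e+02]
yellow top [103.14117989 -10.84358743 211.47709247] 214.62556096045725
screwdriver 0.81 [ 0.768 -0.062  0.021]
tub 0.67 [0.764 0.226 0.036]
meter 0.68 [ 0.77  -0.261  0.034]
```

View pics/z.png

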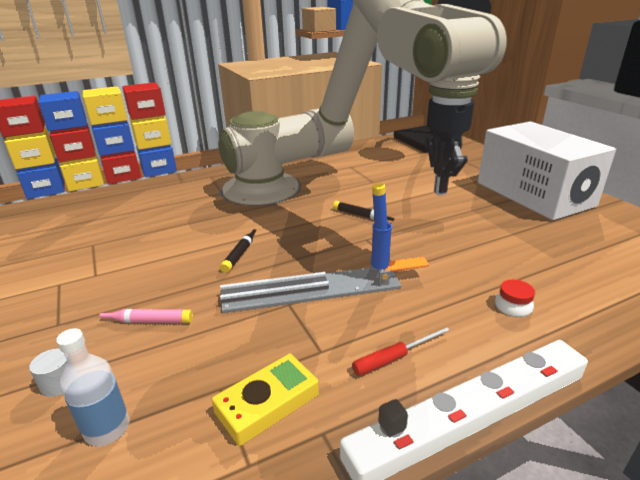

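The picture shows the pump standing in the upright cup at (230,380) with its top at 214.6 mm, matching the full-depth 214.5. The lever is level at (265,410), the gripper is clear, and the bystanders haven't moved. Handing in.

```bash
python3 -c "from rig import env;print(env.close_job())"
```

```text
the job is handed in; nothing more can be done
None
```

The pump stands at the bottom of the fully upright cup, the screwdriver, tub and meter are unmoved, and I handed the job in at about 25 s; two early presses were rough (a fingertip caught in the cup mouth at over 100 N, and about 33 N partly from the gripper body on the lever), both under the stated limits.

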